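Load the battery checker and hold its test slide at the mark

ROBOT

A 6-joint arm with a two-finger parallel gripper is mounted at the origin on the work surface. World frame = base frame: x ahead of the robot, y to its left, z up, the work surface at z = 0. Lengths are in mm, angles in rad, forces in N, time in s.
With the tool pointing down it reaches from about 275 to 750 mm from the base axis. Payload 10.2 kg.
Tool frame: the origin (TCP) lies between the finger pads; the fingertips stand 22 mm ahead of it and the grasp point (between the pads) lies 3 mm ahead of it (ctrl.nose_length is the distance from the TCP to the fingertips, in mm); y points along the fingers, z is the direction in which the jaws open and shut, and the axes are right-handed (so a half turn about y gives the same grasp; the last joint's range is limited). The gripper opens to 85 mm and grips with 20 to 120 N. Pads are 22 mm wide; open, the fingers measure 114 mm over their backs; the gripper's body (76 mm by 85 mm) begins 54 mm behind the grasp point. The pads swing forward as they close: fully open they stand 13 mm farther back than shut.
Start: joints at [1.015, 0.313, 1.498, -0, 1.331, -0.223], TCP at [171.526, 496.196, 253.294] pointing down, gripper open.
Joint ranges: [-2.94, 2.94], [-0.97, 2.17], [0.19, 2.56], [-1.23, 4.37], [0.02, 3.11], [-2.88, 2.88]. Speed limits (rad/s): [2.39, 2.39, 3.01, 3.14, 3.14, 3.14].

INTERFACE

Orientations are given as a unit quaternion [w, x, y, z].
In Python, from rig import ctrl, eyes, models gives the robot as it stands.
- The arm moves only by the shell command python3 -m crank 'ROWS' [FORCE]. ROWS is JSON, a list of rows, each an object with "dp": the shift along the tool's x, y, z in mm, a list of three; "roll": the turn about the tool's y in rad; "gripper": the closure in counts, from 0 (fully open) to 255 (shut). A call has 1 to 10 rows; each row is the pose to reach, as a shift and turn from the pose commanded when the call began, along the tool's axes at that moment; what a row does not reach only later rows make up. A row lasts 1/12 s, in which the tool goes at most 41.7 mm and 7.16 degrees, less where a joint would pass 70% of its speed; a pose out of reach is approached as far as the arm can. A call with a gripper value outside its range is refused whole. The fingers move at their own pace and stop on an object; FORCE is the grip in N (left out, the last holds). Time passes only in rows, so rows that repeat a pose let the fingers close. It gives the time, the measured TCP pose, the force and the opening at its end, in the units of the state.
- ctrl.sense(): the state, without advancing time (a new reading comes with each control period).
- eyes.capture(name): name is "side" or "top" or "wrist"; returns a dict with "color" (384x512x3 uint8, red, green, blue), "fx", "fy", "cx", "cy" (pixels), "R" (3x3) and "t" (3): a world point X has camera coordinates R X + t. Camera axes: x right, y down, z forward; pixel columns grow to the right and rows downward; lengths in mm; the calibration is good to about 2 mm. A picture is of the moment at which its call begins. There is no depth.
- ctrl.finish_job(): hands the job in, once; it reports no verdict.
Trained networks look in a picture, given as the dict that the camera call returned (one of the last four; its "shot" number tells which), for a name from the list of things; names that differ only in an ending like _2 or _b are one class to them, and where a whole thing is asked for, a point or a joint stands for the part that bears it (a point fixed in the world has none). Each returns a list of dicts, best first, with "confidence" (0 to 1); they miss things now and then, are a little off and sometimes report something else, mostly with a low value. They report only what shows in the picture. A call takes as long as a camera call.
- models.spot_in(picture, label): "extent" ([centre column, centre row, width, height] in pixels, round what is visible of it).
- models.spot_point(picture, label): "centre" ([column, row] in pixels: a listed point, or the origin of a listed thing).
The state is a dict: "time_s": time; "joints": joint angles; "dq": joint speeds; "tau": joint torques, N m; "eef_pos": TCP position; "ee_rot": TCP orientation; "force": force on the tool from outside, world axes, zero at the start; "wrist_torque": the same for the moment, N m; "grip_width": opening from 0.0 (shut) to 1.0 (fully open).
Only numpy, scipy, OpenCV 4.12 (cv2) and the standard library are available. Lean on these libraries where they do the work, as an engineer would, in place of code of your own. Each camera call takes 0.05 s, during which the arm holds its last target. There are 200 camera calls.

TASK

Check the three spare batteries standing on the side table: stand each one fully down in a well of its own size on the battery checker, the two thicker, longer ones in the row of wide wells and the thinner, shorter one in the row of narrow wells (either well). Then take the red handle of the spring-return test slide, pull it towards the front of the checker until its white pointer stands over the orange mark, and finish while still holding it there with the gripper, since it springs back if let go. Leave the other things on the table where they are.

Things in the scene. Friction and masses are not known exactly. Their poses are not given: they have to be found in the camera images.
- large_1: thicker battery (black lower part, copper-coloured top, small steel button), loose, standing upright on the table: cylinder 14.5 mm diameter, 50.5 mm tall, 24 g. Origin: centre of its lower end, z up along it. The three batteries swap places from start to start and stand 50 mm or more apart
- large_2: the second thicker battery, the same as large_1
- small_1: thinner battery with the same colours: cylinder 10.5 mm diameter, 44.5 mm tall, 12 g, loose, standing upright. Origin: centre of its lower end, z up
- checker: battery checker, white and grey plastic, fixed. Origin on the table under the middle; x to its back, -x to its front (faces the robot within 17 degrees), y left seen from the robot. In mm: white well block x -65..65, y -80..20, top z 30, four round wells from above; grey slide lane x -65..65, y 20..104, top z 12, with a dark rail with light ticks at y 80..104, top z 18
- large_well_a (a point): centre of the floor of a wide well: 18.5 mm diameter, 22 mm deep (floor at z 8 mm, mouth at z 30 mm, 2.5 mm chamfer). At checker x 32, y -55 mm. A seated thick battery stands 28.5 mm out of the block. Axes as the checker's
- large_well_b (a point): the other wide well, at checker x 32, y -5 mm
- small_well_a (a point): centre of the floor of a narrow well: 13.5 mm diameter, 22 mm deep (too narrow for a thick battery), floor at z 8 mm, mouth at z 30 mm, 2.5 mm chamfer. At checker x -32, y -55 mm. A seated thin battery stands 22.5 mm out of the block. Axes as the checker's
- small_well_b (a point): the other narrow well, at checker x -32, y -5 mm
- test_slide (a joint): travel of the test slide in m: 0 at rest (spring holds it to the back), growing as it is pulled towards the checker's front (-x), stop at 0.070. The spring takes about 3.6 N to start and 1.2 N more for each 10 mm, and pulls it back when let go
- grip (a point): point in the middle of the red handle, 52 mm above the table: an upright plate 14 mm thick along the checker's x, 34 mm wide along y, from z 24 to 69 mm, on a dark carriage (40 x 36 mm, top at z 24 mm). At rest at checker x 35, y 50 mm. Fingers on its front and back faces (closing along the checker's x) fit from above. Axes as the checker's
- pointer (a point): middle of the outer part of the white pointer (3 mm wide) that reaches from the carriage over the ticked rail; moves with the handle and has the same checker x; at rest checker x 35, y 92 mm
- mark: orange mark clipped over the ticked rail, 10 mm wide along the checker's x, 26 mm long along y, 2 mm thick; fixed, but elsewhere along the rail at each start, 25 to 55 mm in front of the pointer's rest place. Origin: middle of the mark, at the rail's top; axes as the checker's. On the mark: the pointer's centre line within its 10 mm width
- tumbler: bystander: stainless steel tumbler with a black twist cap, 78 mm diameter, 195 mm tall, loose. Origin under its centre
- remote: bystander: silver remote lying crosswise (long side along y), 44 x 170 x 18 mm, loose
- gamepad: bystander: teal gamepad, about 100 x 170 x 45 mm, loose
- bowl: bystander: small blue ceramic bowl with other batteries, 110 mm diameter, 45 mm tall; these stay in it
- coasters: bystander: stack of round coasters, 94 mm diameter, 24 mm high, loose
- glasses_case: bystander: brown spectacles case, 60 x 155 x 36 mm, loose

How it is judged (in metres and radians):
On the way, in this order (a step that is already met when the one before it is completed fails the run):
1. the three batteries are seated in wells of their own size, with the test slide still at rest (((z of large_1 in the frame of large_well_a between -0.004 and 0.003 m and horizontal distance between large_1 and large_well_a below 0.006 m and angle between large_1's own z axis and vertical below 0.25 rad) or (z of large_1 in the frame of large_well_b between -0.004 and 0.003 m and horizontal distance between large_1 and large_well_b below 0.006 m and angle between large_1's own z axis and vertical below 0.25 rad)) and ((z of large_2 in the frame of large_well_a between -0.004 and 0.003 m and horizontal distance between large_2 and large_well_a below 0.006 m and angle between large_2's own z axis and vertical below 0.25 rad) or (z of large_2 in the frame of large_well_b between -0.004 and 0.003 m and horizontal distance between large_2 and large_well_b below 0.006 m and angle between large_2's own z axis and vertical below 0.25 rad)) and ((z of small_1 in the frame of small_well_a between -0.004 and 0.003 m and horizontal distance between small_1 and small_well_a below 0.006 m and angle between small_1's own z axis and vertical below 0.25 rad) or (z of small_1 in the frame of small_well_b between -0.004 and 0.003 m and horizontal distance between small_1 and small_well_b below 0.006 m and angle between small_1's own z axis and vertical below 0.25 rad)) and value of joint test_slide below 0.008 m), for 0.2 s.
2. the gripper holds the test slide with its pointer on the orange mark (x of pointer in the frame of mark between -0.005 and 0.005 m and contact force between test_slide and the fingers above 2 N), for 0.3 s.
At the end, for the whole second after the job is handed in: batteries seated in wells of their size (foot within 3 mm of the floor, 6 mm of the centre, within 14 degrees of upright), untouched; slide still, pointer within 5 mm of the middle of the mark, held by the fingers (over 2 N) and propped by no battery; ends holding (all of step 2 and ((z of large_1 in the frame of large_well_a between -0.004 and 0.003 m and horizontal distance between large_1 and large_well_a below 0.006 m and angle between large_1's own z axis and vertical below 0.25 rad) or (z of large_1 in the frame of large_well_b between -0.004 and 0.003 m and horizontal distance between large_1 and large_well_b below 0.006 m and angle between large_1's own z axis and vertical below 0.25 rad)) and ((z of large_2 in the frame of large_well_a between -0.004 and 0.003 m and horizontal distance between large_2 and large_well_a below 0.006 m and angle between large_2's own z axis and vertical below 0.25 rad) or (z of large_2 in the frame of large_well_b between -0.004 and 0.003 m and horizontal distance between large_2 and large_well_b below 0.006 m and angle between large_2's own z axis and vertical below 0.25 rad)) and ((z of small_1 in the frame of small_well_a between -0.004 and 0.003 m and horizontal distance between small_1 and small_well_a below 0.006 m and angle between small_1's own z axis and vertical below 0.25 rad) or (z of small_1 in the frame of small_well_b between -0.004 and 0.003 m and horizontal distance between small_1 and small_well_b below 0.006 m and angle between small_1's own z axis and vertical below 0.25 rad)) and velocity of joint test_slide between -0.01 and 0.01 m/s and contact force between test_slide and large_1 below 0.2 N and contact force between test_slide and large_2 below 0.2 N and contact force between test_slide and small_1 below 0.2 N and contact force between each of large_1, large_2, small_1 and the fingers below 0.2 N); the arm keeps its last pose, push and grip.
It fails at once if one of the bystanders is shoved more than 25 mm (distance of any of tumbler, remote, gamepad, bowl, coasters, glasses_case from where it was at the start of the episode above 0.025 m).
It fails at once if one of the bystanders is tipped over (angle between any of tumbler, remote, gamepad, bowl, coasters, glasses_case's own z axis and vertical above 0.4 rad).
It also fails if it takes over 72 s, if anything falls off the work surface, if the arm or the gripper's body presses on something with over 40 N, if the wrist force passes 120 N, or if a joint passes its speed limit or range.

## Working session

There is one attempt and no reset: what is moved stays moved. The work goes in short steps, Python scripts to look and compute and a shell command to move; the robot and the scene stay as the last step left them, time stands still between calls to the robot, and variables do not carry over. Pictures are saved under pics/ and viewed, about 8 in all and at most 12, crops included, and the job is handed in when it is done.

```bash
mkdir -p pics; ls
cat > h.py <<'E'
import numpy as np, cv2
from scipy.spatial.transform import Rotation as Ro
from rig import ctrl, eyes, models
def K(p): return np.array([[p['fx'],0,p['cx']],[0,p['fy'],p['cy']],[0,0,1]])
def ray(p,uv):
    R=np.array(p['R']);t=np.array(p['t'])
    d=R.T@np.linalg.solve(K(p),[uv[0],uv[1],1]); return -R.T@t,d/np.linalg.norm(d)
def atz(p,uv,z):
    o,d=ray(p,uv); return o+d*(z-o[2])/d[2]
def tri(*obs):
    A=np.zeros((3,3));b=np.zeros(3)
    for p,uv in obs:
        o,d=ray(p,uv);M=np.eye(3)-np.outer(d,d);A+=M;b+=M@o
    X=np.linalg.solve(A,b)
    res=[np.linalg.norm((np.eye(3)-np.outer(d,d))@(X-o)) for o,d in [ray(p,uv) for p,uv in obs]]
    return X,res
def proj(p,X):
    c=np.array(p['R'])@np.asarray(X,float)+np.array(p['t']); u=K(p)@c; return u[:2]/u[2]
def save(p,n): cv2.imwrite('pics/'+n,cv2.cvtColor(p['color'],cv2.COLOR_RGB2BGR))
def tool():
    s=ctrl.sense(); q=s['ee_rot']; return np.array(s['eef_pos']),Ro.from_quat([q[1],q[2],q[3],q[0]]).as_matrix(),s
def todp(X):
    p,R,s=tool(); return R.T@(np.asarray(X,float)-p)
E
python3 - <<'E'
from h import *
np.set_printoptions(precision=1,suppress=True)
P={n:eyes.capture(n) for n in('side','top','wrist')}
im=np.hstack([P['side']['color'],P['top']['color']])
for n in P: save(P[n],n+'0.png'); print(n,(-np.array(P[n]['R']).T@P[n]['t']))
pos,R,s=tool();print(pos,R,s['force'],s['grip_width'],ctrl.nose_length)
for n in('side','top','wrist'):
  for l in ['large_1','small_1','large_well_a','small_well_a','grip','pointer','mark','checker']:
    r=models.spot_point(P[n],l)
    print(n,l,[(np.round(d['centre'],1).tolist(),round(d['confidence'],2)) for d in r[:4]])
E
```

```text
pics
side [ 158.8 -784.8  674.4]
top [ 304.2   -6.2 1382.7]
wrist [ 96.2 523.2 373.6]
[171.4 496.  252.9] [[ 0.9 -0.   0.3]
 [-0.3 -0.   0.9]
 [-0.  -1.  -0. ]] [ 0.7  0.5 -0.1] 0.9991900355610958 22.0
side large_1 [([278.6, 288.1], 0.59), ([339.7, 260.9], 0.56)]
side small_1 [([319.1, 283.9], 0.48)]
side large_well_a [([298.1, 220.1], 0.7), ([283.2, 209.9], 0.65)]
side small_well_a [([277.3, 224.9], 0.88), ([272.3, 216.6], 0.58), ([279.0, 185.7], 0.24)]
side grip [([278.2, 184.2], 0.75)]
side pointer [([268.8, 190.2], 0.67)]
side mark [([261.5, 192.1], 0.42)]
side checker [([280.3, 214.5], 0.78)]
top large_1 [([332.8, 228.8], 0.57), ([319.8, 148.0], 0.43), ([327.2, 178.8], 0.36)]
top small_1 [([246.4, 190.6], 0.2)]
top large_well_a [([279.7, 180.1], 0.88)]
top small_well_a [([278.6, 198.3], 0.95), ([268.3, 196.3], 0.95), ([246.1, 191.1], 0.22)]
top grip [([253.9, 181.3], 0.4)]
top pointer [([280.8, 138.1], 0.57), ([243.0, 181.3], 0.48)]
top mark [([271.9, 197.5], 0.59), ([242.7, 191.5], 0.4)]
top checker [([268.7, 189.6], 0.65)]
wrist large_1 []
wrist small_1 []
wrist large_well_a []
wrist small_well_a []
wrist grip []
wrist pointer []
wrist mark []
wrist checker []
```

```bash
python3 - <<'E'
import cv2,numpy as np
a=cv2.imread('pics/side0.png');b=cv2.imread('pics/top0.png')
a=cv2.resize(a[150:330,200:400],None,fx=2,fy=2,interpolation=3);b=cv2.resize(b[120:270,200:400],None,fx=4,fy=4,interpolation=3)[:, :]
a=cv2.resize(a,(400,360))
cv2.imwrite('pics/c0.png',b); cv2.imwrite('pics/c1.png',np.vstack([a]))
from h import *
np.set_printoptions(precision=1,suppress=True)
E
python3 - <<'E'
from h import *
np.set_printoptions(precision=1,suppress=True)
s=eyes.capture('side');t=eyes.capture('top')
print('side bats z0',[atz(s,u,0) for u in [(278.6,288.1),(339.7,260.9),(319.1,283.9)]])
print('top bats z0',[atz(t,u,0) for u in [(332.8,228.8),(319.8,148),(327.2,178.8)]])
print('bars',tri((s,(280.3,214.5)),(t,(268.7,189.6))))
print('LW',[tri((s,u),(t,(279.7,180.1))) for u in [(298.1,220.1),(283.2,209.9)]])
for a in [(277.3,224.9),(272.3,216.6)]:
  for b in [(278.6,198.3),(268.3,196.3)]: print('SW',tri((s,a),(t,b)))
print('grip',tri((s,(278.2,184.2)),(t,(253.9,181.3))))
print('ptr',tri((s,(268.8,190.2)),(t,(243,181.3))))
print('mark',tri((s,(261.5,192.1)),(t,(242.7,191.5))))
E
```

```text
side bats z0 [array([ 442.2, -279.9,    0. ]), array([ 618. , -272.3,    0. ]), array([ 531.9, -311.2,    0. ])]
top bats z0 [array([ 425. , -290.3,    0. ]), array([ 742.9, -246.1,    0. ]), array([ 618.7, -272.9,    0. ])]
bars (array([572.7, -46.3,   2.8]), [np.float64(0.8949829855945113), np.float64(0.8949829855944478)])
LW [(array([609.7, -88. ,  -0.7]), [np.float64(1.1728346690274765), np.float64(1.1728346690273046)]), (array([583.5, -79.7,  44.6]), [np.float64(17.85814194245145), np.float64(17.858141942451724)])]
SW (array([540.4, -85.1,   4.8]), [np.float64(2.4503476362610437), np.float64(2.4503476362609247)])
SW (array([557.1, -47.7, -30.4]), [np.float64(5.937475293429569), np.float64(5.937475293429403)])
SW (array([531. , -81.8,  36.4]), [np.float64(1.7728376793977485), np.float64(1.7728376793978518)])
SW (array([546.8, -45.2,   3.6]), [np.float64(1.4148410470138006), np.float64(1.4148410470136497)])
grip (array([592.6,   9.8,  67.5]), [np.float64(3.0717726775353515), np.float64(3.0717726775356065)])
ptr (array([594.2,  54.9,  20.3]), [np.float64(5.280842675452528), np.float64(5.280842675452657)])
mark (array([560.6,  52.7,  23.3]), [np.float64(1.708645692830269), np.float64(1.708645692830158)])
```

View pics/c0.png

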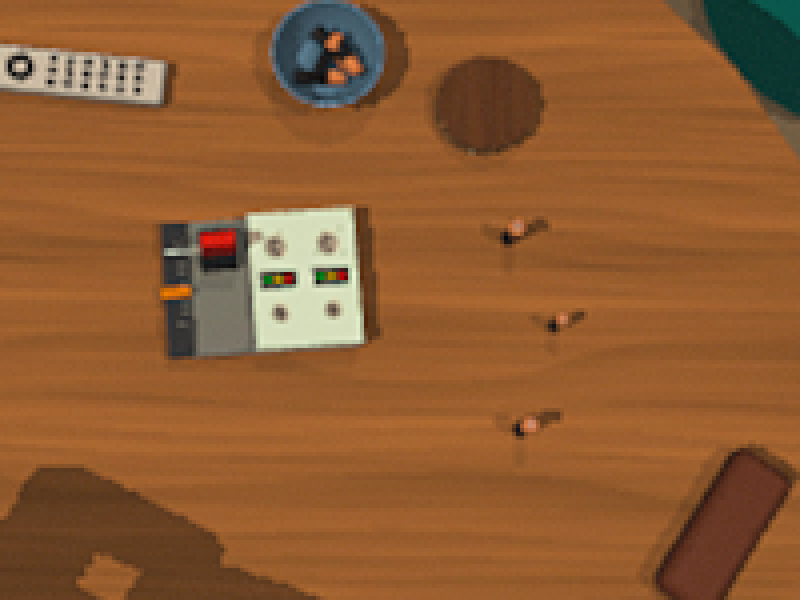

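View pics/side0.png

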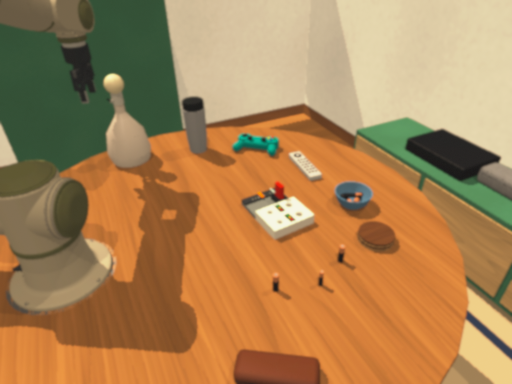

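The top crop shows the three batteries standing right of the checker: large at (327,178) and (331,227), small at (339,200). The red handle is at (254,181) and the orange mark at (244,193). The side view agrees with this. Next I work out a hover move.

Run:
```python
from h import *
np.set_printoptions(precision=2,suppress=True)
w=eyes.capture('wrist');p,R,s=tool()
Rw=np.array(w['R']);print('cam axes in tool (rows: cam x,y,z)',Rw@R,'campos tool',R.T@(-Rw.T@w['t']-p),w['fx'])
print('tool yaw z',np.degrees(np.arctan2(R[1,2],R[0,2])))
print('dp hover',todp([520,-230,253]))
```

```text
cam axes in tool (rows: cam x,y,z) [[-0.   -0.    1.  ]
 [ 0.95 -0.31 -0.  ]
 [ 0.31  0.95  0.  ]] campos tool [ -79.93 -120.76    0.96] 324.780755924573
tool yaw z 70.93141211284947
dp hover [ 566.61    0.31 -572.51]
```

```bash
python3 -m crank '[{"dp":[283,0,-286],"roll":0,"gripper":0},{"dp":[283,0,-286],"roll":0,"gripper":0},{"dp":[283,0,-286],"roll":0,"gripper":0},{"dp":[283,0,-286],"roll":0,"gripper":0},{"dp":[283,0,-286],"roll":0,"gripper":0},{"dp":[283,0,-286],"roll":0,"gripper":0},{"dp":[283,0,-286],"roll":0,"gripper":0},{"dp":[283,0,-286],"roll":0,"gripper":0},{"dp":[283,0,-286],"roll":0,"gripper":0},{"dp":[283,0,-286],"roll":0,"gripper":0}]'
python3 -m crank '[{"dp":[283,0,-286],"roll":1.187,"gripper":0},{"dp":[283,0,-286],"roll":1.187,"gripper":0},{"dp":[283,0,-286],"roll":1.187,"gripper":0},{"dp":[283,0,-286],"roll":1.187,"gripper":0},{"dp":[283,0,-286],"roll":1.187,"gripper":0},{"dp":[283,0,-286],"roll":1.187,"gripper":0},{"dp":[283,0,-286],"roll":1.187,"gripper":0},{"dp":[283,0,-286],"roll":1.187,"gripper":0},{"dp":[283,0,-286],"roll":1.187,"gripper":0},{"dp":[283,0,-286],"roll":1.187,"gripper":0}]'
python3 - <<'E'
from h import *
np.set_printoptions(precision=2,suppress=True)
p,R,s=tool();print(p,np.degrees(np.arctan2(R[1,2],R[0,2])),s['joints'])
w=eyes.capture('wrist');save(w,'w1.png')
for l in ['large_1','small_1','large_well_a','small_well_a','grip','pointer','mark']:
    print(l,[(np.round(d['centre'],1).tolist(),round(d['confidence'],2),atz(w,d['centre'],dict(l=0,s=0).get(l[0],0) if 'well' not in l else 8)) for d in models.spot_point(w,l)[:4]])
E
```

```text
time_s: 2.33
eef_pos: [346.4, 130.6, 253.6]
ee_rot: [-0.697, 0.697, -0.117, 0.118]
force: [0.4, 0.4, 0.3]
grip_width: 0.998
time_s: 3.17
eef_pos: [520.3, -232.7, 252.8]
ee_rot: [-0.51, 0.511, -0.489, 0.489]
force: [0.1, 0.0, -1.0]
grip_width: 0.999
[ 520.29 -232.69  252.82] 2.4483555337252545 [-0.63  0.41  1.36 -0.    1.37 -0.67]
large_1 [([334.2, 189.3], 0.79, array([ 619.26, -268.2 ,    0.  ])), ([183.4, 190.6], 0.53, array([ 437.12, -277.62,    0.  ]))]
small_1 [([259.8, 223.6], 0.63, array([ 531.58, -317.1 ,    0.  ]))]
large_well_a [([345.4, 28.8], 0.96, array([607.96, -94.18,   8.  ])), ([261.5, 220.6], 0.63, array([ 533.16, -309.49,    8.  ]))]
small_well_a [([282.0, 31.8], 0.64, array([543.64, -99.72,   8.  ]))]
grip []
pointer []
mark []
```

View pics/w1.png

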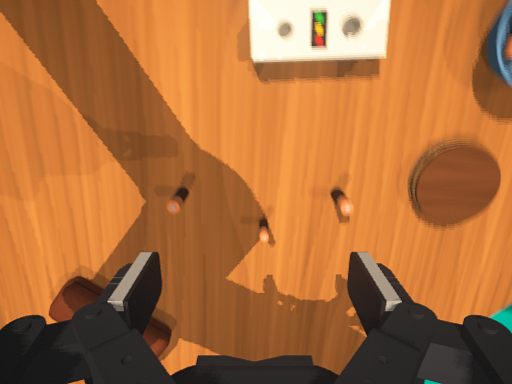

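```bash
python3 -m crank '[{"dp":[-90,0,25],"roll":0,"gripper":0},{"dp":[-90,0,25],"roll":0,"gripper":0},{"dp":[-90,0,25],"roll":0,"gripper":0},{"dp":[-90,0,25],"roll":0,"gripper":0},{"dp":[-90,0,25],"roll":0,"gripper":0}]'
python3 - <<'E'
from h import *
np.set_printoptions(precision=2,suppress=True)
p,R,s=tool();print(p,np.degrees(np.arctan2(R[1,2],R[0,2])),s['dq'])
w=eyes.capture('wrist');save(w,'w2.png')
for l in ['large_1','small_1','large_well_a','small_well_a','grip','pointer','mark','checker']:
    z={'large_well_a':8,'small_well_a':8,'grip':52,'pointer':20,'mark':18}.get(l,0)
    print(l,[(np.round(d['centre'],1).tolist(),round(d['confidence'],2),atz(w,d['centre'],z)) for d in models.spot_point(w,l)[:4]])
E
```

```text
time_s: 3.98
eef_pos: [539.9, -137.5, 253.7]
ee_rot: [-0.513, 0.513, -0.486, 0.487]
force: [-0.5, 0.1, 0.3]
grip_width: 1.005
[ 539.94 -137.51  253.69] 3.041079438232885 [-0.04  0.01 -0.   -0.    0.   -0.  ]
large_1 [([310.0, 261.9], 0.67, array([ 620.97, -273.23,    0.  ])), ([165.2, 255.9], 0.54, array([ 432.27, -274.3 ,    0.  ]))]
small_1 [([283.0, 70.5], 0.54, array([566.77, -40.94,   0.  ])), ([243.5, 284.6], 0.53, array([ 535.63, -312.25,    0.  ]))]
large_well_a [([316.8, 125.0], 0.83, array([608.3 , -96.08,   8.  ])), ([322.6, 74.4], 0.79, array([608.46, -42.92,   8.  ]))]
small_well_a [([255.2, 74.7], 0.85, array([536.94, -47.02,   8.  ])), ([260.2, 126.6], 0.63, array([ 545.46, -101.17,    8.  ]))]
grip [([329.7, 9.8], 0.55, array([599.64,   9.26,  52.  ])), ([282.9, 70.9], 0.4, array([562.42, -43.48,  52.  ]))]
pointer []
mark [([320.1, 76.4], 0.29, array([604.12, -45.37,  18.  ]))]
checker [([282.0, 71.7], 0.89, array([565.79, -42.21,   0.  ]))]
```

View pics/w2.png

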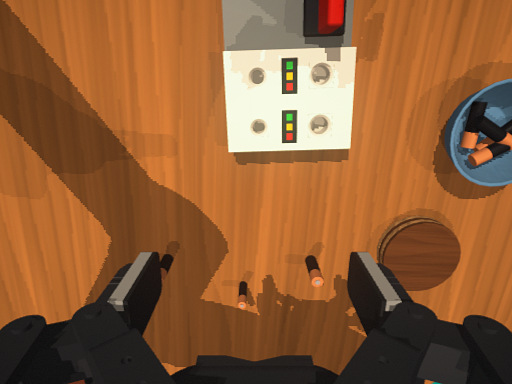

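```bash
cat >> h.py <<'E'
from scipy.optimize import least_squares
C3=np.array([[65,20],[65,-80],[-65,-80],[-65,20]],float)
def corners(w):
    hsv=cv2.cvtColor(w['color'],cv2.COLOR_RGB2HSV)
    m=((hsv[...,1]<60)&(hsv[...,2]>190)).astype(np.uint8)
    n,l,st,c=cv2.connectedComponentsWithStats(m); k=1+np.argmax(st[1:,4])
    h=cv2.convexHull(np.argwhere(l==k)[:,::-1].astype(np.float32))
    q=cv2.approxPolyDP(h,0.03*cv2.arcLength(h,True),True)[:,0]
    return q
def fitchecker(pts,mod):
    f=lambda v:(pts-(mod@np.array([[np.cos(v[2]),np.sin(v[2])],[-np.sin(v[2]),np.cos(v[2])]])+v[:2])).ravel()
    r=least_squares(f,[570,-45,0.03]); return r.x,f(r.x).reshape(-1,2)
def chk(v,x,y): return v[:2]+np.array([np.cos(v[2])*x-np.sin(v[2])*y,np.sin(v[2])*x+np.cos(v[2])*y])
E
python3 - <<'E'
from h import *
np.set_printoptions(precision=2,suppress=True)
w=eyes.capture('wrist');t=eyes.capture('top');s=eyes.capture('side')
print(corners(w).tolist())
q=np.array([[356,47],[350.5,149],[229,152.5],[223.5,52]])
P=np.array([atz(w,u,30)[:2] for u in q]);print(P,np.linalg.norm(np.diff(P,axis=0),axis=1))
print('corners',fitchecker(P,C3))
W=np.array([atz(w,u,30)[:2] for u in [(319,124.5),(320.5,73),(258.5,126),(258,75.5)]])
v,r=fitchecker(W,np.array([[32,-55],[32,-5],[-32,-55],[-32,-5]],float));print('wells',v,r)
# height check: project block top corners in top view, and triangulate near right corner
for c in C3:
  X=np.r_[chk(v,*c),30];print(proj(t,X),proj(s,X))
# battery feet/tops two view
for u in [(317,281),(242.5,302)]: print('top z50/44',atz(w,u,50.5 if u[0]>300 else 44.5))
for l in('large_1','small_1'):
  print(l,[(d['extent'],round(d['confidence'],2)) for d in models.spot_in(w,l)[:3]])
E
```

```text
[[355.0, 46.0], [350.0, 146.0], [229.0, 150.0], [223.0, 50.0]]
[[ 633.7   -18.19]
 [ 642.64 -118.16]
 [ 512.93 -128.49]
 [ 504.93  -29.19]] [100.38 130.12  99.62]
corners (array([571.06, -43.61,   0.08]), array([[-0.47,  0.09],
       [ 0.16, -0.23],
       [-0.  ,  0.25],
       [ 0.31, -0.1 ]]))
wells [570.34 -41.53   0.08] [[-0.48 -0.27]
 [-0.75  0.36]
 [ 0.26  0.02]
 [ 0.97 -0.11]]
[261.35 172.26] [293.47 195.86]
[287.48 170.65] [314.16 213.82]
[290.18 204.26] [274.32 229.97]
[263.6  205.91] [255.25 210.02]
top z50/44 [ 619.61 -269.29   50.5 ]
top z50/44 [ 534.93 -306.78   44.5 ]
large_1 [([168.1, 267.9, 12.4, 29.1], 0.68)]
small_1 []
```

```bash
python3 -m crank '[{"dp":[136.5,0,72.4],"roll":-0.027,"gripper":120},{"dp":[136.5,0,72.4],"roll":-0.027,"gripper":120},{"dp":[136.5,0,72.4],"roll":-0.027,"gripper":120},{"dp":[136.5,0,72.4],"roll":-0.027,"gripper":120},{"dp":[136.5,124,72.4],"roll":-0.027,"gripper":120},{"dp":[136.5,124,72.4],"roll":-0.027,"gripper":120},{"dp":[136.5,124,72.4],"roll":-0.027,"gripper":120},{"dp":[136.5,124,72.4],"roll":-0.027,"gripper":120},{"dp":[136.5,124,72.4],"roll":-0.027,"gripper":120}]' 30
cat >> h.py <<'E'
def copper(w):
    hsv=cv2.cvtColor(w['color'],cv2.COLOR_RGB2HSV)
    m=((hsv[...,0]<12)&(hsv[...,1]>90)&(hsv[...,2]>110)).astype(np.uint8)
    n,l,st,c=cv2.connectedComponentsWithStats(m)
    return [(st[i].tolist(),np.round(c[i],1).tolist()) for i in range(1,n) if st[i,4]>30]
E
python3 - <<'E'
from h import *
np.set_printoptions(precision=2,suppress=True)
p,R,s=tool();print(p,np.degrees(np.arctan2(R[1,2],R[0,2])),s['dq'],s['grip_width'])
w=eyes.capture('wrist');save(w,'w3.png')
print(copper(w)); print(models.spot_in(w,'large_1')[:2],models.spot_point(w,'large_1')[:2])
print('proj of expected top',proj(w,[619.5,-270,50.5]),'foot',proj(w,[619.5,-270,0]))
E
```

```text
time_s: 5.43
eef_pos: [618.8, -270.5, 128.6]
ee_rot: [-0.519, 0.519, -0.481, 0.479]
force: [1.1, -0.2, 1.4]
grip_width: 0.532
[ 618.84 -270.54  128.59] 4.472994608654297 [ 0.   -0.07 -0.08 -0.    0.01 -0.  ] 0.5315983282360058
[([374, 117, 131, 125, 11154], [438.0, 178.9]), ([0, 190, 4, 14, 38], [1.0, 197.0]), ([247, 195, 21, 15, 163], [256.9, 200.7]), ([125, 240, 21, 22, 276], [135.4, 250.2])]
[{'extent': [256.2, 202.2, 23.1, 38.7], 'confidence': 0.92}, {'extent': [17.3, 188.3, 34.6, 30.0], 'confidence': 0.72}] [{'centre': [26.1, 179.7], 'confidence': 0.96}, {'centre': [253.2, 191.4], 'confidence': 0.68}]
proj of expected top [254.7  212.96] foot [254.71 189.54]
```

View pics/w3.png

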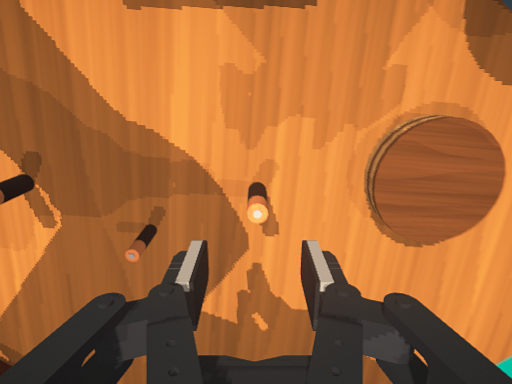

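```bash
python3 -m crank '[{"dp":[0,30,1.8],"roll":0,"gripper":120},{"dp":[0,60,1.8],"roll":0,"gripper":120},{"dp":[0,83,1.8],"roll":0,"gripper":120},{"dp":[0,83,1.8],"roll":0,"gripper":120},{"dp":[0,83,1.8],"roll":0,"gripper":255},{"dp":[0,83,1.8],"roll":0,"gripper":255},{"dp":[0,83,1.8],"roll":0,"gripper":255},{"dp":[0,83,1.8],"roll":0,"gripper":255},{"dp":[0,83,1.8],"roll":0,"gripper":255},{"dp":[0,83,1.8],"roll":0,"gripper":255}]' 30
python3 - <<'E'
from h import *
np.set_printoptions(precision=2,suppress=True)
w=eyes.capture('wrist');p,R,s=tool();print(p,s['grip_width'],s['force']); save(w,'w4.png')
E
```

```text
time_s: 6.42
eef_pos: [622.3, -271.5, 49.4]
ee_rot: [0.519, -0.519, 0.478, -0.482]
force: [0.6, 0.9, 7.7]
grip_width: 0.154
[ 622.3  -271.49   49.43] 0.15381824934745053 [-0.39  0.91  7.71]
```

```bash
python3 -m crank '[{"dp":[0,-30,0],"roll":0,"gripper":255},{"dp":[0,-70,0],"roll":0,"gripper":255},{"dp":[0,-70,0],"roll":0,"gripper":255},{"dp":[0,-70,0],"roll":0,"gripper":255}]' 30
python3 - <<'E'
from h import *
np.set_printoptions(precision=2,suppress=True)
w=eyes.capture('wrist');p,R,s=tool();print(p,s['grip_width'],s['force'],np.degrees(np.arctan2(R[1,2],R[0,2]))); save(w,'w5.png')
v=np.array([571,-43.3,.08])
for n,c in dict(a=(32,-55),b=(32,-5)).items(): print(n,chk(v,*c),todp(np.r_[chk(v,*c),110]))
E
```

```text
time_s: 6.8
eef_pos: [622.3, -271.4, 120.2]
ee_rot: [0.52, -0.519, 0.478, -0.482]
force: [0.3, -0.4, -1.5]
grip_width: 0.156
[ 621.4  -270.87  117.85] 0.15347648482382936 [-0.99 -0.85 -1.15] 4.4701531664501415
a [607.29 -95.57] [-175.88    7.56   -0.42]
b [603.3  -45.73] [-225.88    7.48   -0.51]
```

View pics/w5.png

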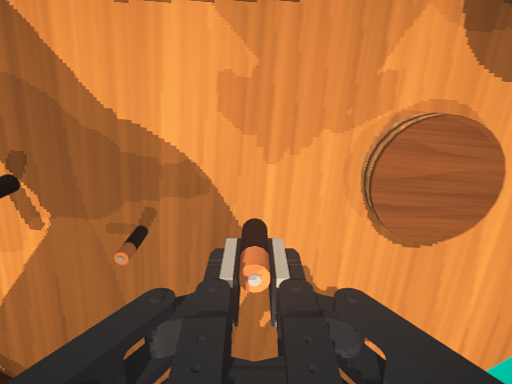

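```bash
python3 -m crank '[{"dp":[-226,0,-0.5],"roll":0,"gripper":255},{"dp":[-226,0,-0.5],"roll":0,"gripper":255},{"dp":[-226,0,-0.5],"roll":0,"gripper":255},{"dp":[-226,0,-0.5],"roll":0,"gripper":255},{"dp":[-226,0,-0.5],"roll":0,"gripper":255},{"dp":[-226,0,-0.5],"roll":0,"gripper":255},{"dp":[-226,0,-0.5],"roll":0,"gripper":255},{"dp":[-226,0,-0.5],"roll":0,"gripper":255},{"dp":[-226,0,-0.5],"roll":0,"gripper":255}]' 30
python3 - <<'E'
from h import *
np.set_printoptions(precision=2,suppress=True)
w=eyes.capture('wrist');p,R,s=tool();print(p,s['grip_width'],s['force'],np.degrees(np.arctan2(R[1,2],R[0,2])),R[2])
p=np.mean([tool()[0]]+[ (eyes.capture('wrist'),tool()[0])[1] for i in range(4)],axis=0);print('mean',p)
save(w,'w6.png')
v=np.array([571,-43.3,.08])
print(corners(w).tolist()); 
for c in [(32,-5),(32,-55),(-32,-55),(-32,-5)]: print(c,proj(w,np.r_[chk(v,*c),30]))
for c in C3: print('corner',c,proj(w,np.r_[chk(v,*c),30]))
for l in('large_well_a','small_well_a','grip','pointer','mark'):
  print(l,[(np.round(d['centre'],1).tolist(),round(d['confidence'],2)) for d in models.spot_point(w,l)[:3]])
print('foot/top proj',proj(w,p+R@[0,49.4,0]),proj(w,p+R@[0,-1,0]))
E
```

```text
time_s: 7.6
eef_pos: [602.8, -46.2, 115.8]
ee_rot: [-0.519, 0.519, -0.48, 0.48]
force: [-0.4, -0.3, -0.1]
grip_width: 0.153
[602.9  -46.61 115.87] 0.15669000126606078 [ 0.24 -0.44 -0.23] 4.392669546737365 [-0. -1. -0.]
mean [602.92 -46.56 115.98]
[[247.0, 171.0], [250.0, 218.0], [195.0, 289.0], [125.0, 299.0], [106.0, 172.0]]
(32, -5) [254.19 208.49]
(32, -55) [254.36 272.49]
(-32, -55) [166.62 272.68]
(-32, -5) [160.29 208.71]
corner [65. 20.] [304.29 172.87]
corner [ 65. -80.] [298.26 301.34]
corner [-65. -80.] [125.69 301.71]
corner [-65.  20.] [106.62 173.36]Traceback (most recent call last):
  File "<stdin>", line 11, in <module>
ValueError: only the last four pictures can be asked about
```

View pics/w6.png

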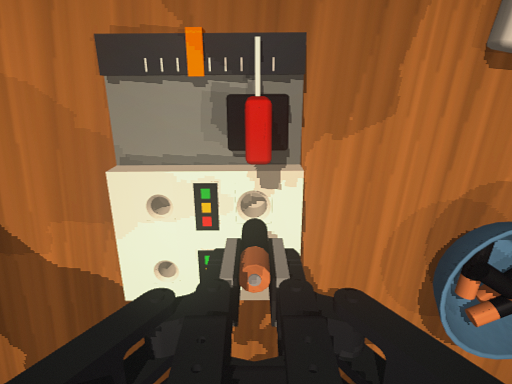

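```bash
python3 -m crank '[{"dp":[-1,15,0],"roll":0,"gripper":255},{"dp":[-1,30,0],"roll":0,"gripper":255},{"dp":[-1,36,0],"roll":0,"gripper":255},{"dp":[-1,42,0],"roll":0,"gripper":255},{"dp":[-1,48,0],"roll":0,"gripper":255},{"dp":[-1,48,0],"roll":0,"gripper":255}]' 30
python3 - <<'E'
from h import *
np.set_printoptions(precision=2,suppress=True)
w=eyes.capture('wrist');p,R,s=tool();print(p,s['grip_width'],s['force'],s['wrist_torque'])
print('foot/top proj',proj(w,p+R@[0,49.4,0]),proj(w,p+R@[0,-1,0]));save(w,'w7.png')
for l in('large_1','large_well_a','grip','pointer','mark'):
  print(l,[(np.round(d['centre'],1).tolist(),round(d['confidence'],2)) for d in models.spot_point(w,l)[:3]])
E
```

```text
time_s: 8.35
eef_pos: [602.6, -44.5, 67.5]
ee_rot: [-0.519, 0.519, -0.481, 0.48]
force: [-0.7, -0.3, -1.2]
grip_width: 0.154
[602.84 -44.48  68.18] 0.15658402941335797 [-0.83  0.15 -0.69] [ 0.   -0.01  0.07]
foot/top proj [253.82 232.8 ] [253.69 284.16]
large_1 [([252.1, 229.1], 0.74)]
large_well_a [([255.1, 222.5], 0.75), ([253.8, 293.4], 0.68), ([178.0, 49.9], 0.62)]
grip [([255.1, 148.3], 0.84), ([156.9, 295.7], 0.66), ([149.7, 223.0], 0.25)]
pointer [([257.7, 47.5], 0.77)]
mark [([178.2, 46.0], 0.93)]
```

```bash
python3 -m crank '[{"dp":[0,5,0],"roll":0,"gripper":255},{"dp":[0,9,0],"roll":0,"gripper":255},{"dp":[0,10,0],"roll":0,"gripper":255},{"dp":[0,10,0],"roll":0,"gripper":255}]' 30
python3 -m crank '[{"dp":[0,10,0],"roll":0,"gripper":160},{"dp":[0,10,0],"roll":0,"gripper":160},{"dp":[0,10,0],"roll":0,"gripper":160},{"dp":[0,10,0],"roll":0,"gripper":160}]' 30
python3 - <<'E'
from h import *
np.set_printoptions(precision=2,suppress=True)
w=eyes.capture('wrist');p,R,s=tool();print(p,s['grip_width'],s['force'],s['wrist_torque'])
print(todp([534,-309,130]))
E
```

```text
time_s: 8.98
eef_pos: [602.7, -44.3, 57.9]
ee_rot: [-0.519, 0.519, -0.48, 0.48]
force: [0.1, -0.1, 0.5]
grip_width: 0.156
time_s: 9.32
eef_pos: [606.2, -44.8, 51.5]
ee_rot: [0.521, -0.517, 0.477, -0.483]
force: [4.7, 2.0, 17.6]
grip_width: 0.372
[606.14 -44.83  51.46] 0.37092859908038667 [ 6.06  1.94 17.44] [ 0.27 -0.66 -0.03]
[257.96 -78.76 -91.7 ]
```

I repeated the 10 mm offset in the second call by mistake, so the tips are now pressing lightly (17 N) on the block. I'll lift straight up and check.

```bash
python3 -m crank '[{"dp":[0,-10,0],"roll":0,"gripper":140},{"dp":[0,-40,0],"roll":0,"gripper":140},{"dp":[0,-75,0],"roll":0,"gripper":140},{"dp":[0,-80,0],"roll":0,"gripper":140},{"dp":[0,-80,0],"roll":0,"gripper":140}]' 30
python3 - <<'E'
from h import *
np.set_printoptions(precision=2,suppress=True)
w=eyes.capture('wrist');p,R,s=tool();print(p,s['grip_width'],s['force'],s['wrist_torque'])
print(todp([534,-309,130]));save(w,'w8.png')
v=np.array([570.5,-42.3,.08])
for z in(58.5,50,44): print(z,proj(w,np.r_[chk(v,32,-5),z]))
E
```

```text
time_s: 9.78
eef_pos: [603.7, -44.6, 130.4]
ee_rot: [0.52, -0.518, 0.479, -0.481]
force: [-0.3, -0.7, -0.6]
grip_width: 0.454
[602.82 -44.4  128.34] 0.4515002409289364 [-0.78 -0.52 -0.73] [-0.03  0.   -0.04]
[258.43  -1.64 -89.23]
58.5 [251.44 216.97]
50 [251.48 212.  ]
44 [251.51 208.71]
```

View pics/w8.png

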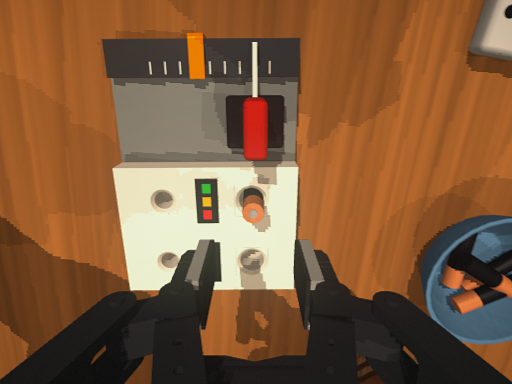

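```bash
python3 -m crank '[{"dp":[257.5,0,-88.7],"roll":0,"gripper":140},{"dp":[257.5,0,-88.7],"roll":0,"gripper":140},{"dp":[257.5,0,-88.7],"roll":0,"gripper":140},{"dp":[257.5,0,-88.7],"roll":0,"gripper":140},{"dp":[257.5,0,-88.7],"roll":0,"gripper":140},{"dp":[257.5,0,-88.7],"roll":0,"gripper":140},{"dp":[257.5,0,-88.7],"roll":0,"gripper":140},{"dp":[257.5,0,-88.7],"roll":0,"gripper":140},{"dp":[257.5,0,-88.7],"roll":0,"gripper":140}]' 30
python3 - <<'E'
from h import *
np.set_printoptions(precision=2,suppress=True)
w=eyes.capture('wrist');p,R,s=tool();print(p,s['grip_width'])
print(copper(w)); print(models.spot_in(w,'small_1')[:2],models.spot_point(w,'small_1')[:2])
print(proj(w,[534.5,-308,44.5]),proj(w,[534.5,-308,0]));save(w,'w9.png')
cv2.imwrite('pics/w9c.png',cv2.resize(cv2.imread('pics/w9.png')[150:260,180:330],None,fx=4,fy=4,interpolation=3))
E
```

```text
time_s: 10.58
eef_pos: [533.5, -308.3, 126.2]
ee_rot: [0.519, -0.519, 0.482, -0.479]
force: [0.3, 0.6, -0.6]
grip_width: 0.452
[ 534.   -307.26  126.59] 0.4527597608925745
[([506, 130, 6, 48, 154], [509.4, 153.7]), ([89, 143, 33, 26, 581], [105.1, 154.8]), ([248, 202, 15, 20, 224], [255.2, 211.2]), ([0, 315, 17, 13, 112], [4.8, 321.5]), ([0, 344, 16, 34, 289], [5.1, 362.8])]
[{'extent': [255.6, 205.4, 15.5, 31.1], 'confidence': 0.9}] [{'centre': [255.9, 194.4], 'confidence': 0.98}]
[255.2  211.27] [255.12 190.76]
```

View pics/w9c.png

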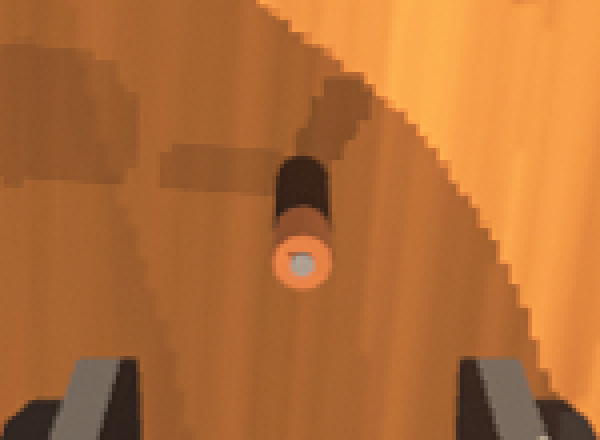

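```bash
python3 -m crank '[{"dp":[2.7,30,0.5],"roll":0,"gripper":140},{"dp":[2.7,60,0.5],"roll":0,"gripper":140},{"dp":[2.7,80,0.5],"roll":0,"gripper":140},{"dp":[2.7,80,0.5],"roll":0,"gripper":140},{"dp":[2.7,80,0.5],"roll":0,"gripper":255},{"dp":[2.7,80,0.5],"roll":0,"gripper":255},{"dp":[2.7,80,0.5],"roll":0,"gripper":255},{"dp":[2.7,80,0.5],"roll":0,"gripper":255},{"dp":[2.7,80,0.5],"roll":0,"gripper":255}]' 30
python3 - <<'E'
from h import *
np.set_printoptions(precision=2,suppress=True)
w=eyes.capture('wrist');p,R,s=tool();print(p,s['grip_width'],s['force'],s['wrist_torque'])
E
python3 -m crank '[{"dp":[0,-30,0],"roll":0,"gripper":255},{"dp":[0,-70,0],"roll":0,"gripper":255},{"dp":[0,-70,0],"roll":0,"gripper":255},{"dp":[0,-70,0],"roll":0,"gripper":255}]' 30
python3 - <<'E'
from h import *
np.set_printoptions(precision=2,suppress=True)
w=eyes.capture('wrist');p,R,s=tool();print(p,s['grip_width'],s['force'])
print(models.spot_in(w,'small_1')[:1],models.spot_point(w,'small_1')[:1]);print(copper(w))
print('foot/top proj',proj(w,p+R@[0,46.5,0]),proj(w,p+R@[0,2,0]))
v=np.array([571,-41.5,.08])
for c in [(-32,-5),(-32,-55)]: print(c,chk(v,*c),todp(np.r_[chk(v,*c),p[2]]))
E
```

```text
time_s: 11.48
eef_pos: [535.9, -311.1, 49.9]
ee_rot: [0.519, -0.519, 0.479, -0.481]
force: [-0.0, 0.2, 5.2]
grip_width: 0.105
[ 535.93 -311.11   49.89] 0.10166233508217329 [0.94 0.2  6.54] [ 0.11 -0.1  -0.  ]
time_s: 11.87
eef_pos: [536.0, -311.4, 120.9]
ee_rot: [0.519, -0.519, 0.478, -0.482]
force: [0.7, 2.0, -0.1]
grip_width: 0.103
[ 535.25 -310.76  118.94] 0.10043401881096568 [-0.42 -0.01 -0.73]
[{'extent': [255.8, 254.3, 18.4, 58.6], 'confidence': 0.72}] [{'centre': [254.8, 234.8], 'confidence': 0.9}]
[([507, 133, 5, 39, 112], [509.8, 151.0]), ([78, 138, 35, 27, 638], [95.6, 150.5]), ([245, 250, 20, 35, 549], [254.3, 266.6]), ([0, 358, 15, 26, 226], [4.7, 372.7])]
foot/top proj [251.86 231.71] [251.51 275.37]
(-32, -5) [539.5  -49.04] [-260.12   -1.36   25.1 ]
(-32, -55) [543.5  -98.88] [-210.12   -1.42   25.21]
```

```bash
python3 -m crank '[{"dp":[-210,0,24.5],"roll":0,"gripper":255},{"dp":[-210,0,24.5],"roll":0,"gripper":255},{"dp":[-210,0,24.5],"roll":0,"gripper":255},{"dp":[-210,0,24.5],"roll":0,"gripper":255},{"dp":[-210,0,24.5],"roll":0,"gripper":255},{"dp":[-210,0,24.5],"roll":0,"gripper":255},{"dp":[-210,0,24.5],"roll":0,"gripper":255},{"dp":[-210,0,24.5],"roll":0,"gripper":255}]' 30
python3 - <<'E'
from h import *
np.set_printoptions(precision=2,suppress=True)
w=eyes.capture('wrist');p,R,s=tool();print(p,s['grip_width'],s['force']);save(w,'w10.png')
print(models.spot_point(w,'small_1')[:1],[(d['centre'],d['confidence']) for d in models.spot_point(w,'small_well_a')[:3]],[(d['centre'],d['confidence']) for d in models.spot_point(w,'large_well_a')[:3]])
v=np.array([571,-41.5,.08])
print(todp(np.r_[chk(v,-32,-55),68]))
for c in [(-32,-55),(-32,-5),(32,-55)]: print(c,proj(w,np.r_[chk(v,*c),8]),proj(w,np.r_[chk(v,*c),30]))
cv2.imwrite('pics/w10c.png',cv2.resize(w['color'][150:320,200:400,::-1],None,fx=4,fy=4*.88,interpolation=3))
E
```

```text
time_s: 12.68
eef_pos: [543.1, -99.7, 117.7]
ee_rot: [-0.519, 0.519, -0.48, 0.48]
force: [0.1, -0.2, 0.2]
grip_width: 0.104
[ 543.14 -100.37  117.76] 0.09872146105869976 [ 0.54 -0.37 -1.05]
[{'centre': [250.8, 233.4], 'confidence': 0.77}] [([252.4, 198.0], 0.66), ([253.7, 127.8], 0.63)] [([341.5, 195.4], 0.93), ([256.1, 232.7], 0.73), ([348.9, 126.9], 0.71)]
[-1.77 50.01  0.49]
(-32, -55) [254.18 196.62] [254.17 207.13]
(-32, -5) [254.07 129.44] [254.05 133.97]
(32, -55) [339.42 196.5 ] [347.4  207.01]
```

View pics/w10c.png

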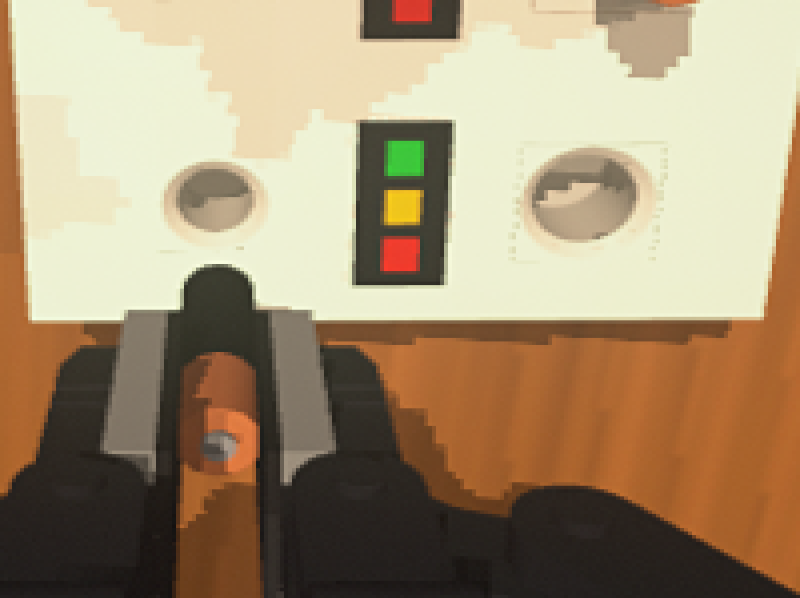

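```bash
python3 -m crank '[{"dp":[-1.3,15,0.4],"roll":0,"gripper":255},{"dp":[-1.3,30,0.4],"roll":0,"gripper":255},{"dp":[-1.3,36,0.4],"roll":0,"gripper":255},{"dp":[-1.3,42,0.4],"roll":0,"gripper":255},{"dp":[-1.3,50,0.4],"roll":0,"gripper":255},{"dp":[-1.3,50,0.4],"roll":0,"gripper":255}]' 30
python3 -m crank '[{"dp":[0,5,0],"roll":0,"gripper":255},{"dp":[0,9,0],"roll":0,"gripper":255},{"dp":[0,9,0],"roll":0,"gripper":255}]' 30
```

```text
time_s: 13.38
eef_pos: [543.1, -98.2, 67.2]
ee_rot: [-0.519, 0.519, -0.481, 0.48]
force: [-0.8, 0.7, -0.3]
grip_width: 0.105
time_s: 13.63
eef_pos: [543.4, -98.0, 58.7]
ee_rot: [-0.519, 0.519, -0.48, 0.48]
force: [-0.2, 0.0, -1.5]
grip_width: 0.103
```

```bash
python3 -m crank '[{"dp":[0,0,0],"roll":0,"gripper":170},{"dp":[0,0,0],"roll":0,"gripper":170},{"dp":[0,0,0],"roll":0,"gripper":170},{"dp":[0,-20,0],"roll":0,"gripper":140},{"dp":[0,-50,0],"roll":0,"gripper":140},{"dp":[0,-70,0],"roll":0,"gripper":140},{"dp":[0,-70,0],"roll":0,"gripper":140}]' 30
python3 - <<'E'
from h import *
np.set_printoptions(precision=2,suppress=True)
w=eyes.capture('wrist');p,R,s=tool();print(p,s['grip_width'],s['force']);save(w,'w11.png')
v=np.array([571,-41.5,.08]);X=chk(v,-32,-55)
print('seated top pred',proj(w,np.r_[X,52.5]),'unseated',proj(w,np.r_[X,74]),copper(w))
print([(d['centre'],d['confidence']) for d in models.spot_point(w,'small_1')[:2]],'foot pred',proj(w,np.r_[X,8]))
print('L',todp([435,-276,128]))
E
```

```text
time_s: 14.22
eef_pos: [545.4, -98.7, 133.7]
ee_rot: [0.52, -0.518, 0.478, -0.483]
force: [-0.0, -0.7, 1.4]
grip_width: 0.451
[544.49 -98.39 131.37] 0.452532654119813 [ 0.38 -0.06 -1.19]
seated top pred [249.73 211.33] unseated [249.54 224.64] [([344, 0, 46, 69, 1867], [372.9, 33.3]), ([338, 121, 29, 26, 477], [352.1, 132.7]), ([290, 141, 10, 11, 110], [294.5, 146.0]), ([243, 197, 15, 17, 76], [249.8, 202.2]), ([288, 209, 9, 9, 81], [292.0, 213.0])]
[([248.8, 191.5], 0.58), ([251.6, 192.4], 0.56)] foot pred [250.03 190.45]
L [ 168.87    1.69 -122.25]
```

```bash
python3 -m crank '[{"dp":[169,2,-122],"roll":0,"gripper":140},{"dp":[169,2,-122],"roll":0,"gripper":140},{"dp":[169,2,-122],"roll":0,"gripper":140},{"dp":[169,2,-122],"roll":0,"gripper":140},{"dp":[169,2,-122],"roll":0,"gripper":140},{"dp":[169,2,-122],"roll":0,"gripper":140},{"dp":[169,2,-122],"roll":0,"gripper":140},{"dp":[169,2,-122],"roll":0,"gripper":140}]' 30
python3 - <<'E'
from h import *
np.set_printoptions(precision=2,suppress=True)
w=eyes.capture('wrist');p,R,s=tool();print(p,s['grip_width'],np.degrees(np.arctan2(R[1,2],R[0,2])))
print(copper(w)); print(models.spot_in(w,'large_1')[:2]);b=models.spot_point(w,'large_1')[:2];print(b)
c=b[0]['centre'];print('foot',atz(w,c,0));e=models.spot_in(w,'large_1')[0]['extent']
print('top disc',atz(w,(e[0],e[1]+e[3]/2-11),50.5))
print(proj(w,[435,-276,50.5]),proj(w,[435,-276,0]))
save(w,'w12.png')
E
```

```text
time_s: 14.98
eef_pos: [434.9, -275.6, 126.4]
ee_rot: [0.519, -0.519, 0.481, -0.48]
force: [-0.8, 0.2, 0.2]
grip_width: 0.448
[ 435.25 -275.13  126.61] 0.4537554082789292 4.516301697359105
[([244, 200, 21, 28, 441], [253.8, 212.8])]
[{'extent': [254.0, 208.2, 22.0, 44.1], 'confidence': 0.58}]
[{'centre': [253.7, 192.4], 'confidence': 0.88}]
foot [ 435.02 -276.85    0.  ]
top disc [ 435.44 -278.65   50.5 ]
[253.65 215.47] [253.76 191.4 ]
```

```bash
python3 -m crank '[{"dp":[2,30,0],"roll":0,"gripper":140},{"dp":[2,60,0],"roll":0,"gripper":140},{"dp":[2,80,0],"roll":0,"gripper":140},{"dp":[2,80,0],"roll":0,"gripper":140},{"dp":[2,80,0],"roll":0,"gripper":255},{"dp":[2,80,0],"roll":0,"gripper":255},{"dp":[2,80,0],"roll":0,"gripper":255},{"dp":[2,80,0],"roll":0,"gripper":255},{"dp":[2,80,0],"roll":0,"gripper":255}]' 30
python3 -m crank '[{"dp":[0,-30,0],"roll":0,"gripper":255},{"dp":[0,-70,0],"roll":0,"gripper":255},{"dp":[0,-70,0],"roll":0,"gripper":255},{"dp":[0,-70,0],"roll":0,"gripper":255}]' 30
python3 - <<'E'
from h import *
np.set_printoptions(precision=2,suppress=True)
w=eyes.capture('wrist');p,R,s=tool();print(p,s['grip_width'],s['force'])
print(models.spot_in(w,'large_1')[:1],models.spot_point(w,'large_1')[:1]);print(copper(w))
print('foot/top proj',proj(w,p+R@[0,49.5,0]),proj(w,p+R@[0,-1,0]))
v=np.array([571,-41.5,.08])
print(chk(v,32,-55),todp(np.r_[chk(v,32,-55),p[2]]))
E
```

```text
time_s: 15.93
eef_pos: [435.8, -278.5, 48.5]
ee_rot: [-0.519, 0.519, -0.479, 0.481]
force: [-0.5, -0.3, 5.7]
grip_width: 0.153
time_s: 16.27
eef_pos: [436.0, -278.7, 119.4]
ee_rot: [-0.519, 0.519, -0.478, 0.482]
force: [-1.2, 0.3, -0.3]
grip_width: 0.154
[ 435.32 -278.12  117.76] 0.15216732460588367 [ 0.18  0.28 -0.57]
[{'extent': [252.5, 258.9, 32.7, 72.9], 'confidence': 0.71}] [{'centre': [252.7, 232.3], 'confidence': 0.81}]
[([239, 250, 31, 47, 1116], [254.3, 272.4]), ([40, 327, 41, 32, 365], [61.0, 340.0])]
foot/top proj [252.07 229.66] [251.69 279.63]
[607.29 -93.77] [-169.91   -1.34  186.25]
```

```bash
python3 -m crank '[{"dp":[-170,0,186],"roll":0,"gripper":255},{"dp":[-170,0,186],"roll":0,"gripper":255},{"dp":[-170,0,186],"roll":0,"gripper":255},{"dp":[-170,0,186],"roll":0,"gripper":255},{"dp":[-170,0,186],"roll":0,"gripper":255},{"dp":[-170,0,186],"roll":0,"gripper":255},{"dp":[-170,0,186],"roll":0,"gripper":255},{"dp":[-170,0,186],"roll":0,"gripper":255},{"dp":[-170,0,186],"roll":0,"gripper":255}]' 30
python3 - <<'E'
from h import *
np.set_printoptions(precision=2,suppress=True)
w=eyes.capture('wrist');p,R,s=tool();print(p,s['grip_width'],s['force']);save(w,'w13.png')
v=np.array([571,-41.5,.08])
print(todp(np.r_[chk(v,32,-55),56.5]))
E
```

```text
time_s: 17.17
eef_pos: [606.7, -94.2, 116.0]
ee_rot: [-0.519, 0.52, -0.481, 0.479]
force: [-0.5, -0.6, -0.7]
grip_width: 0.156
[606.55 -94.86 116.41] 0.156252768413233 [ 0.82 -0.08 -0.29]
[-1.   59.91  0.94]
```

Foot at about 68 mm. I'll lower it 50 mm into the well, then check the force.

```bash
python3 -m crank '[{"dp":[-0.8,15,0.6],"roll":0,"gripper":255},{"dp":[-0.8,30,0.6],"roll":0,"gripper":255},{"dp":[-0.8,36,0.6],"roll":0,"gripper":255},{"dp":[-0.8,42,0.6],"roll":0,"gripper":255},{"dp":[-0.8,50,0.6],"roll":0,"gripper":255},{"dp":[-0.8,50,0.6],"roll":0,"gripper":255}]' 30
python3 -m crank '[{"dp":[0,5,0],"roll":0,"gripper":255},{"dp":[0,9,0],"roll":0,"gripper":255},{"dp":[0,9,0],"roll":0,"gripper":255}]' 30
```

```text
time_s: 17.72
eef_pos: [607.3, -93.5, 66.1]
ee_rot: [-0.519, 0.519, -0.481, 0.48]
force: [-0.6, 0.1, -0.8]
grip_width: 0.15
time_s: 17.97
eef_pos: [607.7, -93.2, 57.7]
ee_rot: [-0.519, 0.519, -0.48, 0.48]
force: [0.1, 0.6, -0.5]
grip_width: 0.157
```

```bash
python3 -m crank '[{"dp":[0,0,0],"roll":0,"gripper":170},{"dp":[0,0,0],"roll":0,"gripper":170},{"dp":[0,0,0],"roll":0,"gripper":170},{"dp":[0,-20,0],"roll":0,"gripper":120},{"dp":[0,-50,0],"roll":0,"gripper":100},{"dp":[0,-80,0],"roll":0,"gripper":100},{"dp":[0,-80,0],"roll":0,"gripper":100},{"dp":[0,-80,0],"roll":0,"gripper":100}]' 30
python3 - <<'E'
from h import *
np.set_printoptions(precision=2,suppress=True)
w=eyes.capture('wrist');p,R,s=tool();print(p,s['grip_width']);save(w,'w14.png')
v=np.array([571,-41.5,.08])
for l in('grip','pointer','mark'):
  z={'grip':52,'pointer':20,'mark':18}[l]
  for d in models.spot_point(w,l)[:2]:
    X=atz(w,d['centre'],z)[:2]; c,s_=np.cos(v[2]),np.sin(v[2]);D=X-v[:2]
    print(l,d['centre'],round(d['confidence'],2),X,'chk',c*D[0]+s_*D[1],-s_*D[0]+c*D[1])
for c,h in [((32,-5),58.5),((32,-55),58.5),((-32,-55),52.5)]: print(c,'top pred',proj(w,np.r_[chk(v,*c),h]))
G=chk(v,35,50);print('grip',G,todp(np.r_[G,120]))
E
```

```text
time_s: 18.63
eef_pos: [608.7, -93.4, 140.0]
ee_rot: [0.52, -0.519, 0.479, -0.481]
force: [-0.2, 0.1, -0.8]
grip_width: 0.61
[607.93 -93.21 138.37] 0.6094104130643612
grip [251.0, 42.0] 0.91 [599.48  10.59] chk 32.5565251830956 49.648109941863765
(32, -5) top pred [250.48 136.82]
(32, -55) top pred [250.88 211.62]
(-32, -55) top pred [157.7  208.66]
grip [601.89  11.14] [-104.29   17.07    2.6 ]
```

View pics/w14.png

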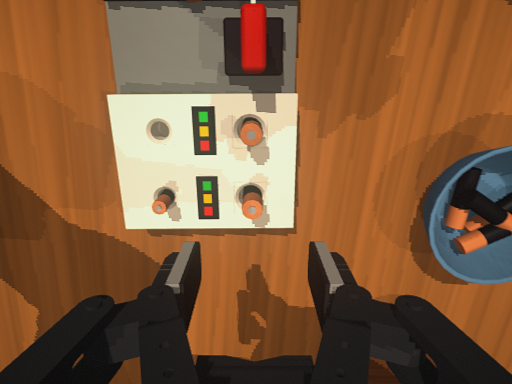

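```bash
python3 -m crank '[{"dp":[-104,0,2.6],"roll":0,"gripper":100},{"dp":[-104,0,2.6],"roll":0,"gripper":100},{"dp":[-104,0,2.6],"roll":0,"gripper":100},{"dp":[-104,0,2.6],"roll":0,"gripper":100},{"dp":[-104,0,2.6],"roll":0,"gripper":100}]' 60
python3 - <<'E'
from h import *
np.set_printoptions(precision=2,suppress=True)
w=eyes.capture('wrist');p,R,s=tool();print(p,s['grip_width']);save(w,'w15.png')
v=np.array([571,-41.5,.08]);c,s_=np.cos(v[2]),np.sin(v[2])
def ck(X): D=X[:2]-v[:2]; return np.array([c*D[0]+s_*D[1],-s_*D[0]+c*D[1]])
for l in('grip','pointer','mark'):
  z={'grip':52,'pointer':20,'mark':18}[l]
  for d in models.spot_point(w,l)[:2]: print(l,d['centre'],round(d['confidence'],2),ck(atz(w,d['centre'],z)))
hsv=cv2.cvtColor(w['color'],cv2.COLOR_RGB2HSV)
for n,m,z in[('orange',(hsv[...,0]>10)&(hsv[...,0]<22)&(hsv[...,1]>220)&(hsv[...,2]>180),20),('red',((hsv[...,0]<5)|(hsv[...,0]>175))&(hsv[...,1]>220)&(hsv[...,2]>130),69)]:
  N,l,st,ce=cv2.connectedComponentsWithStats(m.astype(np.uint8))
  for i in range(1,N):
    if st[i,4]>150: print(n,st[i],ce[i],ck(atz(w,ce[i],z)))
print(todp(np.r_[chk(v,35,50),55]))
E
```

```text
time_s: 19.25
eef_pos: [602.2, 11.5, 137.5]
ee_rot: [-0.519, 0.52, -0.48, 0.479]
force: [-0.1, -1.2, 0.1]
grip_width: 0.606
[602.33  10.41 137.62] 0.6090938740616105
grip [253.0, 214.2] 0.93 [34.91 46.74]
pointer [252.2, 138.1] 0.77 [34.24 93.77]
pointer [446.0, 304.8] 0.25 [202.87 -51.39]
mark [202.6, 137.3] 0.97 [-2.41 94.04]
orange [191 118  16  41 555] [199.28 137.95] [-4.55 93.88]
red [242 194  20  23 285] [252.07 201.98] [34.41 61.87]
[-1.73 82.97 -0.44]
```

View pics/w15.png

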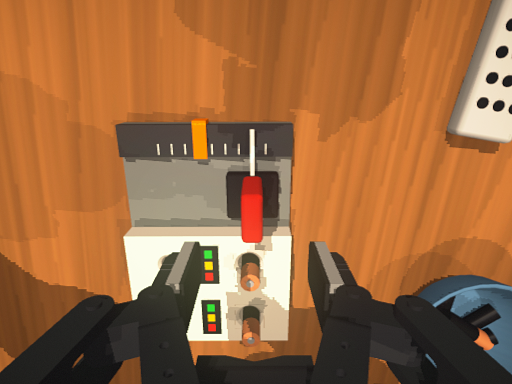

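```bash
python3 -m crank '[{"dp":[-1,30,-0.3],"roll":0,"gripper":100},{"dp":[-1,60,-0.3],"roll":0,"gripper":100},{"dp":[-1,82,-0.3],"roll":0,"gripper":100},{"dp":[-1,82,-0.3],"roll":0,"gripper":100},{"dp":[-1,82,-0.3],"roll":0,"gripper":255},{"dp":[-1,82,-0.3],"roll":0,"gripper":255},{"dp":[-1,82,-0.3],"roll":0,"gripper":255},{"dp":[-1,82,-0.3],"roll":0,"gripper":255},{"dp":[-1,82,-0.3],"roll":0,"gripper":255},{"dp":[-1,82,-0.3],"roll":0,"gripper":255}]' 60
python3 - <<'E'
from h import *
np.set_printoptions(precision=2,suppress=True)
w=eyes.capture('wrist');p,R,s=tool();print(p,s['grip_width'],s['force'],np.degrees(np.arctan2(R[1,2],R[0,2])))
for l in('pointer','mark'): print([(d['centre'],round(d['confidence'],2)) for d in models.spot_point(w,l)[:2]])
E
```

```text
time_s: 20.28
eef_pos: [600.8, 11.0, 58.3]
ee_rot: [-0.518, 0.52, -0.48, 0.479]
force: [-14.5, -3.3, 12.3]
grip_width: 0.154
[600.83  11.06  58.3 ] 0.1583363680076674 [-15.22  -2.79  11.67] 4.5162123411565664
[([252.1, 166.8], 0.66)]
[([178.7, 163.5], 0.74)]
```

```bash
python3 -m crank '[{"dp":[0,0,-8],"roll":0,"gripper":255},{"dp":[0,0,-16],"roll":0,"gripper":255},{"dp":[0,0,-24],"roll":0,"gripper":255},{"dp":[0,0,-32],"roll":0,"gripper":255},{"dp":[0,0,-39],"roll":0,"gripper":255},{"dp":[0,0,-39],"roll":0,"gripper":255},{"dp":[0,0,-39],"roll":0,"gripper":255}]' 60
cat > m.py <<'E'
from h import *
np.set_printoptions(precision=2,suppress=True)
w=eyes.capture('wrist');p,R,s=tool();print(p,s['grip_width'],s['force'])
v=np.array([571,-41.5,.08]);c,s_=np.cos(v[2]),np.sin(v[2])
def ck(X): D=X[:2]-v[:2]; return np.array([c*D[0]+s_*D[1],-s_*D[0]+c*D[1]])
for l in('pointer','mark'):
  for d in models.spot_point(w,l)[:2]: print(l,d['centre'],round(d['confidence'],2),ck(atz(w,d['centre'],20)))
h=cv2.cvtColor(w['color'],cv2.COLOR_RGB2HSV).astype(int)
o=(h[...,0]>10)&(h[...,0]<25)&(h[...,1]>200)&(h[...,2]>150)
N,l,st,ce=cv2.connectedComponentsWithStats(o.astype(np.uint8))
k=[i for i in range(1,N) if st[i,4]>40 and 215<ce[i][0]<300 and ce[i][1]<220];print([(st[i].tolist(),ce[i]) for i in k])
q=np.round(proj(w,np.r_[chk(v,-4,96),20])).astype(int);print('q',q)
for r in range(q[1]-22,q[1]+34,4):
  print(r,''.join('O' if o[r,x] else 'W' if h[r,x,1]<60 and h[r,x,2]>150 else 'k' if h[r,x,2]<90 else '.' for x in range(225,285)))
E
python3 m.py
```

```text
time_s: 21.02
eef_pos: [565.2, 8.0, 58.4]
ee_rot: [0.52, -0.518, 0.478, -0.482]
force: [8.1, 0.7, -3.0]
grip_width: 0.156
[565.39   8.02  58.43] 0.1554510764315657 [ 7.56 -0.21 -2.3 ]
pointer [252.2, 167.4] 0.76 [-1.96 90.87]
mark [248.7, 164.3] 0.91 [-3.71 92.48]
[([236, 131, 21, 60, 899], array([244.34, 157.51]))]
q [248 157]
135 ...........OOOOOOOOOOOOOOOOOOOOO............................
139 ...........OOOOOOOOOOOOOOOOOOOOO.k..........................
143 .........k.OOOOOOOOOOOOOOOOOOOOO......................k.kkkk
147 ..........k.OOOOOOOOOOOOOOOOOOOO.k....................k..kkk
151 ..........k.OOOOOOOOOOOOO.WWWWWW.k....................k.kkkk
155 .........kk.OOOOOOOOOOOOO.WWWWWW.k.....................kkkkk
159 .........kk.OOOOOOOOOOOOO.WWWWWW.k..................kk.kkkkk
163 .........kk.OOOOOOOOOOOOO.WWWWWW.k....................kkkkkk
167 k........kk.OOOOOOOOOOOOO.WWWWWW.kk................k..kkkkkk
171 Wkk......kk.OOOOOOOOOOOOO.WWWWWW.kk...WW.k...........k.kk.WW
175 W.k.....kkk.OOOOOOOOOOOOO.WWWWWW.kk.k.WW.k..........kkkkk.W.
179 W.kkkk....k.OOOOOOOOOOOOO.WWWWWW.kk.k.WW.k......k.kkkkkk..W.
183 W.kkkkk...k.OOOOOOOOOOOOO.WWWWWW.kkkk.WW.k.....kkkkkkkkk..W.
187 ...........k.OOOOOOOOOOOO.WWWWWW.kk.........................
```

```bash
python3 -m crank '[{"dp":[0,0,-2],"roll":0,"gripper":255},{"dp":[0,0,-3.5],"roll":0,"gripper":255},{"dp":[0,0,-3.5],"roll":0,"gripper":255},{"dp":[0,0,-3.5],"roll":0,"gripper":255},{"dp":[0,0,-3.5],"roll":0,"gripper":255},{"dp":[0,0,-3.5],"roll":0,"gripper":255}]' 60; python3 m.py
```

```text
time_s: 21.67
eef_pos: [562.1, 7.8, 58.4]
ee_rot: [0.521, -0.518, 0.478, -0.482]
force: [8.1, -1.3, -2.3]
grip_width: 0.154
[562.11   7.76  58.4 ] 0.1549664627567913 [ 7.36 -0.31 -2.53]
pointer [252.5, 165.7] 0.87 [-4.92 91.74]
mark [254.6, 161.3] 0.9 [-3.86 94.  ]
[([242, 131, 22, 60, 865], array([252.24, 156.69]))]
q [254 157]
135 .................OOOOOOOOOOOOOOOOOOOOOO.....................
139 ..................OOOOOOOOOOOOOOOOOOOO.k....................
143 kkkkkkkkk......kk.OOOOOOOOOOOOOOOOOOOO.k......k.kk.kkkkkkkkk
147 kkkkkkkkkkkkkkkkk.OOOOOOOOOOOOOOOOOOOO.k.....kk.kkkkkkkkkkkk
151 kkkkkkkkkkkkkkkkk.OOOOOOO.WWWWWWOOOOOO.k.......kkkkkkkkkkkkk
155 kkkkkkkkkkkkkkkkk.OOOOOOO.WWWWWW.OOOOO.kk...k.kk.kkkkkkkkkkk
159 kkkkkkkkkkkkkkkkk.OOOOOOO.WWWWWW.OOOOO.k.......kkkkkkkkkkkkk
163 kkkkkkkkkkkkkkkkk.OOOOOOO.WWWWWW.OOOOO.kk....kkkkkkkkkkkkkkk
167 kkkkkkkkkkkkkkkkk.OOOOOOO.WWWWWW.OOOOOOkk..kkkkkkkkkkkkkkkkk
171 kkkk.WW.kkkkkkkkk.OOOOOOO.WWWWWW.OOOOO.kkkk.WW.kkkkkkkkkkkkk
175 kkkk.WW.kkkkkkkkk.OOOOOOO.WWWWWW.OOOOO.kkkk.WW.kkkkkkkkkkkkk
179 kkkk.WW.kkkkkkkkk.OOOOOOO.WWWWWW.OOOOO.kkkk.WW.kkkkkkkkkkkkk
183 kkkk..W.kkkkkkkkkkOOOOOOO.WWWWWW.OOOOO.kkkk.WW.kkkkkkkkkkkkk
187 kkkkkkkkkkkkkkkkkk.OOOOOO.WWWWWW.OOOOO.k....................
```

```bash
python3 -m crank '[{"dp":[0,0,0],"roll":0,"gripper":255},{"dp":[0,0,0],"roll":0,"gripper":255},{"dp":[0,0,0],"roll":0,"gripper":255},{"dp":[0,0,0],"roll":0,"gripper":255},{"dp":[0,0,0],"roll":0,"gripper":255}]' 60
python3 - <<'E'
from h import *
np.set_printoptions(precision=1,suppress=True)
t=eyes.capture('side');v=np.array([571,-41.5,.08])
for l in('large_1','small_1'): print(l,[(np.round(d['centre'],1),np.round(atz(t,d['centre'],8),1),round(d['confidence'],2)) for d in models.spot_point(t,l)[:3]])
print([(proj(t,np.r_[chk(v,*c),8])) for c in[(32,-55),(32,-5),(-32,-55)]])
w=eyes.capture('wrist')
for l in('pointer','mark'): print([(d['centre'],round(d['confidence'],2)) for d in models.spot_point(w,l)[:1]])
s=ctrl.sense();print(s['force'],np.abs(s['dq']).max())
print(ctrl.finish_job())
E
```

```text
time_s: 22.23
eef_pos: [562.1, 7.8, 58.4]
ee_rot: [0.521, -0.518, 0.478, -0.482]
force: [7.8, -0.5, -2.6]
grip_width: 0.158
large_1 [(array([288.6, 206.7]), array([609.6, -31. ,   8. ]), 0.63), (array([300.5, 218.2]), array([613. , -92.7,   8. ]), 0.6)]
small_1 [(array([300.2, 220. ]), array([608.1, -99.1,   8. ]), 0.51), (array([280.8, 229.8]), array([ 539.8, -111.2,    8. ]), 0.4)]
[array([299., 219.]), array([288.9, 209.7]), array([279.8, 226.8])]
[([251.6, 165.0], 0.65)]
[([254.2, 164.9], 0.91)]
[ 8.  -0.2 -2.8] 0.002239185157505835
the job is handed in; nothing more can be done
None
```

I put all three batteries in wells of their own size: the two thick ones in wide wells a and b, the thin one in narrow well a. I then pulled the red handle about 39 mm, until the pointer stood over the orange mark, and handed the job in at about 22 s with the gripper still holding it.

**Last checks**
- **Slide:** the pointer was about 0.4 mm from the middle of the mark, measured by colour in the wrist picture. The networks put that gap at about 1 mm. The spring pulled on the tool with about 8 N and the arm was still.
- **Batteries:** the last wrist view before gripping the handle showed all three standing in their wells. Their tops were within 2–5 pixels of where a seated battery should show. In the final side view the network put the battery feet within about 3 pixels of the well floors. It also marked one thick battery as thin, with low confidence.

**What went wrong or disagreed**
- **Pressing on the block:** after releasing the first battery I repeated a 10 mm shift, so the fingertips pressed on the block with about 17 N (the limit is 40 N). I lifted off straight away, and the next picture showed that battery seated.
- **Checker position:** the corner fit and the well-mouth fit disagreed by about 2 mm along y. I used the well-mouth value, and a closer view confirmed it.
- **Battery in wide well b:** its top showed about 2–3 mm farther along y than predicted, which could be play in the well or a slight lean. I did not measure it further.
- **Bystanders:** I did not re-measure them at the end; no move went close to any of them.

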